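# Set a sole on the sloping last and press its toe

### The arm

A 6-joint arm with a two-finger parallel gripper is mounted at the origin on the work surface. World frame = base frame: x ahead of the robot, y to its left, z up, the work surface at z = 0. Lengths are in mm, angles in rad, forces in N, time in s.
With the tool pointing down it reaches from about 300 to 775 mm from the base axis. Payload 14.6 kg.
Tool frame: the origin (TCP) lies between the finger pads; the fingertips stand 8 mm ahead of it and the grasp point (between the pads) lies 11 mm behind it; z points along the fingers, y is the direction in which the jaws open and shut (so a half turn about z gives the same grasp; the last joint's range is limited). The gripper opens to 94 mm and grips with 3 to 60 N. Pads are 16 mm wide; open, the fingers measure 119 mm over their backs; the gripper's body (75 mm by 177 mm) begins 78 mm behind the grasp point.
Start: joints at [-1.358, 0.3, 1.521, -0, 1.321, -0.067], TCP at [151.883, -528.602, 181.046] pointing down, gripper open.
Joint ranges: [-3.03, 3.03], [-0.79, 2.21], [0.23, 2.52], [-1.04, 4.18], [0, 3.07], [-2.55, 2.55]. Speed limits (rad/s): [2.22, 2.22, 2.57, 3.14, 3.14, 3.14].

### API

Orientations are given as [roll, pitch, yaw] about the fixed x, y, z axes, in that order (R = Rz(yaw) Ry(pitch) Rx(roll)).
In Python, from cell import manip gives the robot as it stands. The module is installed in compiled form; this text tells all that it offers.
- The arm moves only by the tool send_rows, never from a script. Its argument "series" is a list that holds one entry, the list of rows, each a list of 5 numbers: the opening, from 0 (shut) to 1 (fully open), then the shift along the tool's x, y, z in mm, then the turn about the tool's z in degrees. In form: [[[gripper, dx, dy, dz, roll], ...]]. A call has 1 to 10 rows; each row is the pose to reach, as a shift and turn from the pose commanded when the call began, along the tool's axes at that moment; what a row does not reach only later rows make up. A row lasts 1/10 s, in which the tool goes at most 50 mm and 8.59 degrees, less where a joint would pass 70% of its speed; a pose out of reach is approached as far as the arm can. A call with a gripper value outside its range is refused whole. The fingers move at their own pace and stop on an object; "newtons" is the grip in N (left out, the last holds). Time passes only in rows, so rows that repeat a pose let the fingers close. It gives the time, the measured TCP pose, the force and the opening at its end, in the units of the state.
- manip.read_state(): the state, without advancing time (a new reading comes with each control period).
- manip.camera(name): name is "side" or "top"; returns a dict with "img" (400x640x3 uint8, red, green, blue), "vfov" (degrees; the focal length in pixels is half the picture's height over the tangent of half this angle, whatever the lens; pixels are square), "cx", "cy" (the principal point, pixels), "pose" (4x4, takes a point from camera to world coordinates). Camera axes: x right, y down, z forward; pixel columns grow to the right and rows downward; lengths in mm; the calibration is good to about 2 mm. A picture is of the moment at which its call begins. There is no depth.
- manip.sign_off(): hands the job in, once; it reports no verdict.
Trained networks look in a picture, given as the dict that the camera call returned (one of the last four; its "shot" number tells which), for a name from the list of things; names that differ only in an ending like _2 or _b are one class to them, and where a whole thing is asked for, a point or a joint stands for the part that bears it (a point fixed in the world has none). Each returns a list of dicts, best first, with "conf" (0 to 1); they miss things now and then, are a little off and sometimes report something else, mostly with a low value. They report only what shows in the picture. A call takes as long as a camera call. They do not tell look-alikes from the thing itself.
- manip.find_in(target, picture): "rect" ([left, top, width, height] in pixels, round what is visible of it).
- manip.silhouettes(target, picture): "pixels" (400x640 bool, what is visible of it) and "rect" ([left, top, width, height] in pixels, round what is visible of it).
The state is a dict: "clock": time; "joints": joint angles; "qd": joint speeds; "effort": joint torques, N m; "eef_pos": TCP position; "eef_rot": TCP orientation; "wrist_force": force on the tool from outside, world axes, zero at the start; "moment": the same for the moment, N m; "finger_gap": finger opening in mm.
Only numpy, scipy, OpenCV 4.12 (cv2) and the standard library are available. Lean on these libraries where they do the work, as an engineer would, in place of code of your own. Each camera call takes 0.05 s, during which the arm holds its last target. There are 200 camera calls.

### The job

Lay the brown sole, tread up and toe uphill, flat and lengthwise along the middle of the sloping chrome last, with its heel pushed gently against the sprung orange heel stop so that the stop gives a little but never reaches its hard end, and let go. Then press the pedal down to its stop for a moment so that the press pad bears on the toe, and let it come all the way back up, with the sole still in place. Leave the tin, the jar and the dauber where they are.

Things in the scene. Friction and masses are not known exactly. Their poses are not given: they have to be found in the camera images.
- sole: brown hard-moulded shoe sole, tread up. 170 mm long, 20 mm thick, about 0.24 kg; waist 44 mm wide, parallel sides from x -32 to +14 mm (grip across y); toe part 60 mm, heel part 54 mm wide with a black heel block up to 28 mm high (x -81 to -35). Origin: centre of the flat underside; x to the toe (ends at x +85 toe, -85 heel), z out of the tread
- toe (a point): point on the sole's flat underside, 70 mm from its origin towards the toe
- last: fixed narrow chrome bar on a post of the green jack, 136 x 36 x 14 mm, top face sloping 0.5 rad, its low (heel) end towards the robot. Origin: centre of the top face, 140 mm above the table; x up the slope to the toe end, y across, z square out of the face. Jack base 12 mm thick; jack turns with it
- heel_stop (a joint): sprung orange plate square to the slope, below the last's low end, 50 mm wide, up to about 25-35 mm above the face level. Value: m pushed in down the slope, 0 free, 0.012 hard end; 500 N/m. Its setting varies and is not measured: the free face stands 73 to 97 mm down the slope from the last's origin; feel for it with the heel, or look
- pedal (a joint): spring pedal, rad: 0 up, 0.40 at its stop; needs 5 to 15 N. Hinge along the last's y, 135 mm beyond the pad's middle (away from the robot), 33 mm above the table. It swings the press arm, which stands up beyond the last's toe end, down onto the toe of a sole; it springs back when let go
- pedal_pad (a point): middle of the top of the black pedal pad with red ribs (60 x 56 mm), beside the last, about 130 mm to the +y side of it; about 95 mm above the table when up, sinking about 50 mm
- press_pad: black rubber press pad, 30 mm across, on the end of the press arm; origin at the middle of its pressing face. With the pedal at its stop it presses on what lies on the last 50 mm up the slope from the last's origin, with about 2 N
- tin: yellow tin, 72 mm across, 50 mm high; a bystander, leave it alone. Origin in its underside
- jar: amber jar with a red cap, 56 mm across, 75 mm high; a bystander, leave it alone. Origin in its underside
- dauber: black dauber with a wooden handle, 140 mm long, lying down; a bystander, leave it alone. Origin in its underside
Things that resemble listed ones, but are neither listed nor needed, are in the scene too. Of the things like the sole, leave any that is red or yellow; of the rest the smaller one is meant.

How it is judged:
By the outcome, as a careful person would: the job done as asked, in the order asked, and still so for the second after the job is handed in, with the robot touching nothing.
It also fails if it takes over 58 s, if anything falls off the work surface, if the arm or the gripper's body presses on something with over 40 N, if the wrist force passes 120 N, or if a joint passes its speed limit or range.

## Working session

There is one attempt and no reset: what is moved stays moved. The work goes in short steps, Python scripts to look and compute and a tool call to move; the robot and the scene stay as the last step left them, time stands still between calls to the robot, and variables do not carry over. Pictures are saved under pics/ and viewed, about 8 in all and at most 12, crops included, and the job is handed in when it is done.

Besides the shell and the picture viewer there is one more tool, called after "Emit:" by a JSON object that holds its "op" and its "data". send_rows: Moves the arm, as the interface text tells. Its arguments: {"type":"object","properties":{"series":{"type":"array"},"newtons":{"type":"number"}},"required":["series"]}

```bash
mkdir -p pics; cat > h.py <<'E'
import numpy as np, cv2
from cell import manip
from scipy.spatial.transform import Rotation as R
def cam(n,f=None):
    c=manip.camera(n)
    if f: cv2.imwrite('pics/'+f,c['img'][:,:,::-1])
    return c
def K(c):
    f=200/np.tan(np.radians(c['vfov'])/2); return f,c['cx'],c['cy']
def ray(c,u,v):
    f,cx,cy=K(c); P=np.array(c['pose']); d=P[:3,:3]@np.array([(u-cx)/f,(v-cy)/f,1]); return P[:3,3],d/np.linalg.norm(d)
def atz(c,u,v,z):
    o,d=ray(c,u,v); return o+d*(z-o[2])/d[2]
def proj(c,p):
    f,cx,cy=K(c); P=np.array(c['pose']); q=(np.atleast_2d(p)-P[:3,3])@P[:3,:3]; return np.c_[q[:,0]/q[:,2]*f+cx,q[:,1]/q[:,2]*f+cy]
E
python3 - <<'E'
from h import *
s=manip.read_state();print({k:np.round(v,3) for k,v in s.items()})
for n in('top','side'):
    c=cam(n,n+'0.png');print(n,c['vfov'],c['cx'],c['cy'],np.round(c['pose'],3).tolist(),[k for k in c])
    for t in('sole','last','heel_stop','pedal','pedal_pad','press_pad','tin','jar','dauber'):
        print(t,[(np.round(d['rect']).tolist(),round(d['conf'],2)) for d in manip.find_in(t,c)])
E
```

```text
{'clock': np.float64(0.0), 'joints': array([-1.358,  0.3  ,  1.522, -0.   ,  1.321, -0.067]), 'qd': array([-0.001, -0.001,  0.   ,  0.001, -0.   , -0.001]), 'effort': array([ 0.0000e+00, -5.3180e+01, -3.5274e+01,  7.1000e-02,  2.4000e-02,
       -0.0000e+00]), 'eef_pos': array([ 151.811, -528.338,  180.481]), 'eef_rot': array([-3.14, -0.  ,  0.28]), 'wrist_force': array([-0.83 , -0.441, -0.113]), 'moment': array([ 0.024, -0.022,  0.057]), 'finger_gap': np.float64(93.863)}
top 56.977409039723206 316.4257807846561 196.05732614947044 [[0.026, -0.996, 0.085, 386.159], [-1.0, -0.026, 0.001, -4.053], [0.001, -0.085, -0.996, 1519.086], [0.0, 0.0, 0.0, 1.0]] ['img', 'vfov', 'cx', 'cy', 'pose', 'shot']
sole [([221.0, 239.0, 52.0, 17.0], 0.88), ([409.0, 249.0, 63.0, 25.0], 0.82), ([317.0, 226.0, 34.0, 33.0], 0.71), ([361.0, 178.0, 32.0, 36.0], 0.56)]
last [([292.0, 161.0, 9.0, 38.0], 0.61), ([289.0, 161.0, 7.0, 3.0], 0.53)]
heel_stop [([363.0, 178.0, 29.0, 34.0], 0.72), ([346.0, 149.0, 16.0, 16.0], 0.39), ([416.0, 191.0, 16.0, 13.0], 0.19)]
pedal [([258.0, 164.0, 14.0, 41.0], 0.89)]
pedal_pad 
[... 238 characters left out ...]
5)]
side 42.488324133760614 315.3618265125243 198.47500712252412 [[-0.904, -0.336, 0.265, 74.268], [-0.428, 0.695, -0.578, 845.237], [0.01, -0.636, -0.772, 1363.123], [0.0, 0.0, 0.0, 1.0]] ['img', 'vfov', 'cx', 'cy', 'pose', 'shot']
sole [([312.0, 163.0, 38.0, 40.0], 0.74), ([350.0, 217.0, 30.0, 49.0], 0.69), ([297.0, 294.0, 51.0, 74.0], 0.56)]
last [([252.0, 208.0, 35.0, 36.0], 0.69)]
heel_stop [([286.0, 236.0, 13.0, 17.0], 0.43)]
pedal [([230.0, 264.0, 52.0, 23.0], 0.69)]
pedal_pad [([232.0, 264.0, 53.0, 25.0], 0.64)]
press_pad []
tin [([311.0, 162.0, 39.0, 41.0], 0.66), ([345.0, 137.0, 17.0, 18.0], 0.54)]
jar [([262.0, 174.0, 19.0, 20.0], 0.94)]
dauber [([240.0, 350.0, 24.0, 49.0], 0.82)]
```

```bash
python3 - <<'E'
import cv2
a=cv2.imread('pics/top0.png')[135:285,175:495]; b=cv2.imread('pics/side0.png')[130:400,200:400]
cv2.imwrite('pics/t0c.png',cv2.resize(a,None,fx=2.5,fy=2.5,interpolation=2)); cv2.imwrite('pics/s0c.png',cv2.resize(b,None,fx=2.2,fy=2.2,interpolation=2))
E
```

```text
(no output)
```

View pics/t0c.png

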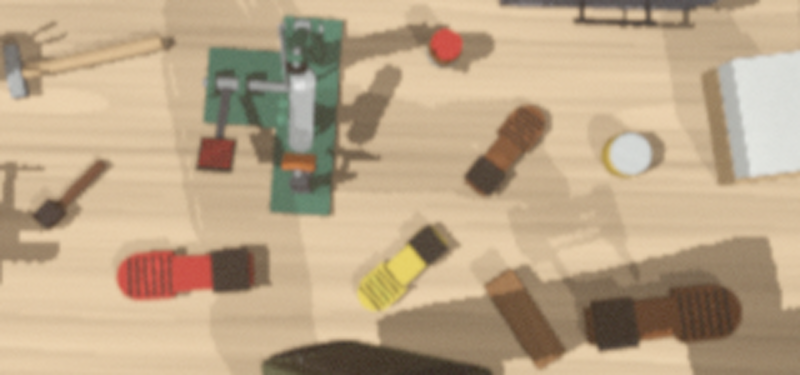

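View pics/s0c.png

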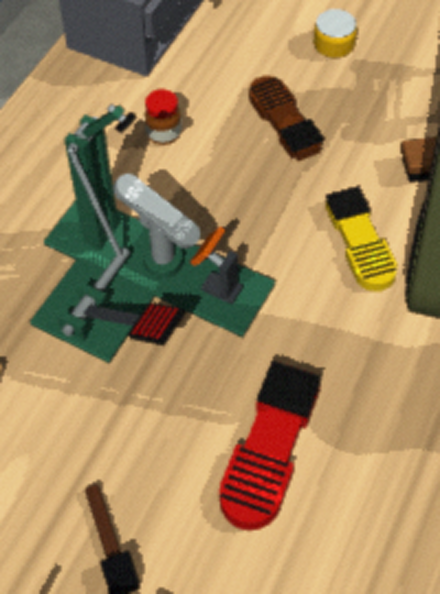

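```bash
cat >> h.py <<'E'
from scipy.optimize import minimize
from scipy.ndimage import gaussian_filter
S=8
def render(c,parts,win):
    x0,y0,w,h=win; m=np.zeros((h*S,w*S),np.uint8)
    for p in parts:
        uv=(proj(c,p)-[x0-.5,y0-.5])*S-.5
        cv2.fillConvexPoly(m,np.round(cv2.convexHull(uv.astype(np.float32))*16).astype(np.int32),1,shift=4)
    return cv2.resize(m.astype(np.float32),(w,h),interpolation=cv2.INTER_AREA)
def ell(cx,rx,ry,z0,z1,sgn):
    a=np.linspace(-np.pi/2,np.pi/2,13); x=cx+sgn*rx*np.cos(a); y=ry*np.sin(a)
    return np.r_[np.c_[x,y,0*x+z0],np.c_[x,y,0*x+z1]]
def box(x0,x1,w,z0,z1): return np.array([[x,y,z] for x in(x0,x1) for y in(-w/2,w/2) for z in(z0,z1)],float)
def sole_parts():
    toe=np.r_[ell(55,30,30,0,20,1),box(26,55,60,0,20)]
    return [toe,box(-35,30,44,0,20),np.r_[box(-81,-38,54,0,28),box(-85,-81,40,0,20)]]
def fit(items,T,p0,scale):
    def cost(p):
        e=0
        for c,m,win,parts in items:
            x,y,w,h=win
            r=render(c,[T(p,q) for q in parts],win)
            e+=np.sum((gaussian_filter(r,.7)-gaussian_filter(m[y:y+h,x:x+w].astype(float),.7))**2)
        return e
    sim=np.vstack([p0]+[np.array(p0)+np.eye(len(p0))[i]*scale[i] for i in range(len(p0))])
    r=minimize(cost,p0,method='Nelder-Mead',options=dict(initial_simplex=sim,xatol=.02,fatol=.01,maxiter=600)); return r.x,r.fun
def Tflat(p,q): return R.from_euler('z',p[2]).apply(q)+[p[0],p[1],0]
def Tlast(p,q): return (R.from_euler('z',p[2])*R.from_euler('y',-.5)).apply(q)+[p[0],p[1],140]
def win(r,b=8): x,y,w,h=[int(v) for v in r]; return [max(0,x-b),max(0,y-b),w+2*b,h+2*b]
def pick(t,c,uv):
    L=manip.silhouettes(t,c)
    L=[d for d in L if np.hypot(d['rect'][0]+d['rect'][2]/2-uv[0],d['rect'][1]+d['rect'][3]/2-uv[1])<12]
    return L[0] if L else None
E
python3 - <<'E'
from h import *
ct,cs=cam('top'),cam('side')
a=pick('sole',ct,(377,196)); b=pick('sole',cs,(331,183))
print([d and (d['rect'],d['conf'],d['pixels'].sum()) for d in (a,b)])
g=atz(ct,377,196,12);print(g)
it=[(c,d['pixels'],win(d['rect']),sole_parts()) for c,d in((ct,a),(cs,b)) if d]
for i in ([it]+[[j] for j in it]): print('sole',fit(i,Tflat,[g[0],g[1],-.7],[10,10,.2]))
lt=pick('last',ct,(296,180)); ls=pick('last',cs,(269,226))
print([d and (d['rect'],d['conf'],d['pixels'].sum()) for d in (lt,ls)])
g=atz(ct,295.5,182,140);print(g)
LP=[box(-68,68,36,-14,0)]
it=[(c,d['pixels'],win(d['rect']),LP) for c,d in((ct,lt),(cs,ls)) if d]
for i in ([it]+[[j] for j in it]): print('last',fit(i,Tlast,[g[0],g[1],0],[10,10,.2]))
for t in('pedal_pad','heel_stop'):
  for c,uv in((ct,(295,200) if t=='heel_stop' else (261,190)),(cs,(292,245) if t=='heel_stop' else (258,277))):
    for d in manip.silhouettes(t,c):
        v,u=np.nonzero(d['pixels']); print(t,c is ct,d['rect'],round(d['conf'],2),u.mean(),v.mean(),atz(c,u.mean(),v.mean(),95 if t[0]=='p' else 105))
# green base
for c in(ct,cs):
    h=cv2.cvtColor(c['img'],cv2.COLOR_RGB2HSV); 
    for nm,lo,hi in(('orange',(8,150,120),(16,255,255)),('red',(0,150,60),(6,255,255))):
        m=cv2.inRange(h,lo,hi); n,l,s,cc=cv2.connectedComponentsWithStats(m)
        print(nm,[(s[i].tolist(),cc[i].round(1).tolist()) for i in range(1,n) if s[i][4]>12])
np.savez('img.npz',t=ct['img'],s=cs['img'])
E
```

```text
[([360.9, 177.5, 34.3, 37.6], 0.73, np.int64(509)), ([311.2, 162.8, 34.7, 40.2], 0.59, np.int64(690))]
[ 521.24228197 -250.75762848   12.        ]
sole (array([ 528.98557489, -253.64649433,   -0.6561636 ]), np.float64(43.03370685263607))
sole (array([ 527.51510918, -250.14896542,   -0.67152242]), np.float64(16.847093004897385))
sole (array([ 530.72624271, -256.0069445 ,   -0.64629448]), np.float64(9.539972322686783))
[([291.5, 161.1, 10.6, 39.1], 0.78, np.int64(295)), ([252.3, 209.1, 38.6, 35.0], 0.95, np.int64(571))]
[554.78641874  77.83750196 140.        ]
last (array([ 5.64783028e+02,  7.80010612e+01, -3.61692165e-02]), np.float64(69.98921885042793))
last (array([ 5.60956989e+02,  7.89512123e+01, -3.20637950e-02]), np.float64(28.917425868736743))
last (array([ 5.67278013e+02,  7.65702416e+01, -5.09709139e-02]), np.float64(33.9928964515738))
pedal_pad False [232.1, 267.3, 52.9, 20.1] 0.79 261.6219739292365 274.6890130353818 [526.99438139 215.37406176  95.        ]
heel_stop True [287.7, 197.8, 12.2, 10.2] 0.47 294.1098901098901 200.21978021978023 [488.3829844   83.10602257 105.        ]
heel_stop False [288.1, 234.3, 11.5, 16.4] 0.56 294.6466165413534 242.48872180451127 [489.12504705  81.7478751  105.        ]
orange [([288, 197, 13, 6, 47], [293.8, 199.7])]
red [([347, 147, 12, 12, 111], [353.0, 152.7]), ([146, 148, 19, 19, 165], [156.8, 156.7]), ([256, 192, 11, 7, 32], [261.4, 194.6]), ([227, 236, 33, 18, 403], [243.1, 244.0]), ([223, 240, 4, 12, 31], [224.3, 245.7])]
orange [([383, 193, 10, 13, 84], [388.0, 198.3]), ([287, 233, 15, 18, 74], [294.6, 241.4]), ([55, 324, 13, 12, 65], [61.6, 329.2]), ([34, 346, 12, 12, 62], [39.6, 351.9]), ([14, 373, 11, 12, 57], [19.4, 378.8])]
red [([266, 171, 15, 13, 159], [273.0, 176.8]), ([260, 268, 21, 16, 173], [269.9, 275.3]), ([300, 312, 40, 59, 1290], [318.3, 342.2]), ([117, 377, 41, 23, 420], [138.5, 391.0]), ([120, 380, 13, 14, 59], [126.9, 387.5])]
```

```bash
cat >> h.py <<'E'
def tri(c1,u1,c2,u2):
    o1,d1=ray(c1,*u1);o2,d2=ray(c2,*u2)
    A=np.c_[d1,-d2]; t=np.linalg.lstsq(A,o2-o1,rcond=None)[0]; p,q=o1+d1*t[0],o2+d2*t[1]; return (p+q)/2,np.linalg.norm(p-q)
L0=np.array([565,78,140.]); LY=-.036
LR=R.from_euler('z',LY)*R.from_euler('y',-.5)
def W(s,y,n): return L0+LR.apply([s,y,n])
def Linv(p): return LR.inv().apply(np.array(p)-L0)
E
python3 - <<'E'
from h import *
ct,cs=cam('top'),cam('side')
p,e=tri(ct,(293.9,199.8),cs,(294.6,241.6)); print('stop',p,e,Linv(p))
for t in ('press_pad','pedal_pad','pedal'):
  for c in(ct,cs):
    print(t,c is ct,[(np.round(d['rect']).tolist(),round(d['conf'],2)) for d in manip.find_in(t,c)])
print('pedal', [atz(ct,u,v,95).round() for u,v in((261,190),(256,192),(267,192))])
def ov(c,o,x,y,w,h,k):
    im=cv2.resize(c['img'][y:y+h,x:x+w,::-1],None,fx=k,fy=k,interpolation=2)
    def ln(P,col): 
        q=(proj(c,np.array(P))-[x-.5,y-.5])*k
        cv2.polylines(im,[q.astype(np.int32)],True,col,1,16)
    ln([W(a,b,0) for a,b in((-68,-18),(68,-18),(68,18),(-68,18))],(255,0,255))
    for s in(-73,-85,-97): ln([W(s,b,n) for b,n in((-25,0),(25,0),(25,30),(-25,30))],(255,255,0))
    hx=W(0,0,0)
    ln([W(50,b,20) for b in(-15,15)],(0,255,255))
    return im
a=ov(ct,0,245,135,75,90,7); b=ov(cs,0,220,155,100,120,5.25)
h=max(a.shape[0],b.shape[0]); a=cv2.copyMakeBorder(a,0,max(0,h-a.shape[0]),0,0,0); b=cv2.copyMakeBorder(b,0,h-b.shape[0],0,0,0)
im=np.hstack([a,b]); k=min(800/im.shape[1],600/im.shape[0]); cv2.imwrite('pics/ov.png',cv2.resize(im,None,fx=k,fy=k,interpolation=3)); print(im.shape,k)
E
```

```text
stop [488.94678154  83.32994917 111.8916682 ] 1.1277319215020236 [-80.3439382    2.58917123  11.86282009]
press_pad True []
press_pad False [([252.0, 179.0, 10.0, 14.0], 0.45), ([252.0, 210.0, 37.0, 36.0], 0.27)]
pedal_pad True [([251.0, 166.0, 19.0, 42.0], 0.87), ([364.0, 179.0, 30.0, 35.0], 0.34)]
pedal_pad False [([235.0, 265.0, 48.0, 22.0], 0.77)]
pedal True [([256.0, 165.0, 15.0, 37.0], 0.64)]
pedal False [([232.0, 265.0, 49.0, 21.0], 0.8)]
pedal [array([526., 213.,  95.]), array([517., 233.,  95.]), array([518., 190.,  95.])]
(630, 1050, 3) 0.7619047619047619
```

View pics/ov.png

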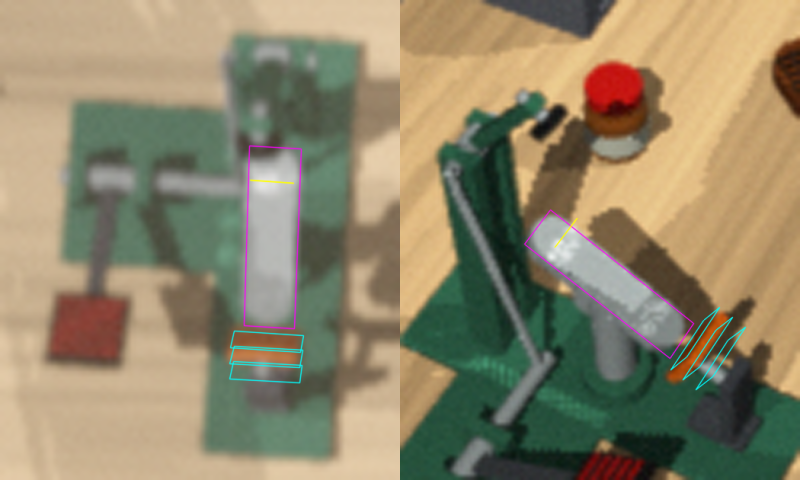

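```bash
python3 - <<'E'
from h import *
ct,cs=cam('top'),cam('side')
for n,a,b in(('pad',(294,162.2),(257,185.5)),('arm tip',(293.8,155.5),(254.5,180.5)),('post top',(289,147),(235,188)),('rod top',(289,147),(232.5,197.5))):
    p,e=tri(ct,a,cs,b); print(n,p.round(),e.round(1),Linv(p).round())
print(atz(ct,261.7,196.5,95))
for cc,u in((cs,(245,272)),): print(atz(cs,u[0],u[1],95))
E
```

```text
pad [602.  76. 299.] 0.9 [109.  -1. 121.]
arm tip [617.  74. 312.] 11.1 [128.  -2. 126.]
post top [660.  96. 280.] 5.1 [150.  22.  78.]
rod top [670. 100. 238.] 7.0 [138.  26.  36.]
[500.31919882 209.783195    95.        ]
[574.00122039 228.15417368  95.        ]
```

```bash
python3 - <<'E'
from h import *
ct,cs=cam('top'),cam('side')
im=ct['img'][138:178,272:316,::-1]; a=cv2.resize(im,None,fx=9,fy=9,interpolation=2)
b=cv2.resize(cs['img'][170:250,225:285,::-1],None,fx=6.5,fy=6.5,interpolation=2)
def ln(c,m,x,y,k,P,col):
    q=(proj(c,np.array(P))-[x-.5,y-.5])*k; cv2.polylines(m,[q.astype(np.int32)],False,col,1,16)
for X,col in((650,(0,0,255)),(665,(0,255,255)),(680,(255,0,255))):
    for c,m,x,y,k in((ct,a,272,138,9),(cs,b,225,170,6.5)):
        for yy in(58,78,98): 
            f=lambda z:[X,yy-(X-565)*.036,z]
            ln(c,m,x,y,k,[f(12),f(140),f(280)],col); ln(c,m,x,y,k,[f(12),f(12.)],col)
        for z in(12,140,280): ln(c,m,x,y,k,[[X,y0-(X-565)*.036,z] for y0 in(58,98)],col)
h=max(a.shape[0],b.shape[0]); p=lambda i:cv2.copyMakeBorder(i,0,h-i.shape[0],0,0,0)
cv2.imwrite('pics/post.png',np.hstack([p(a),p(b)]))
E
```

```text
(no output)
```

View pics/post.png

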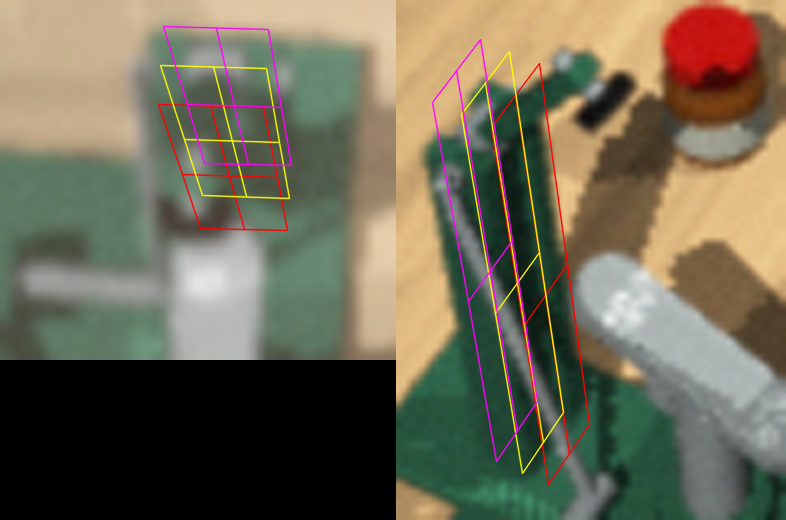

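Emit:
{"op": "send_rows", "data": {"series": [[[1,425,-178,60,53.6],[1,425,-178,60,53.6],[1,425,-178,60,53.6],[1,425,-178,60,53.6],[1,425,-178,60,53.6],[1,425,-178,60,53.6],[1,425,-178,60,53.6],[1,425,-178,60,53.6],[1,425,-178,60,53.6],[1,425,-178,60,53.6]]], "newtons": 25}}

```text
clock: 3.1
eef_pos: [512.8, -238.2, 120.8]
eef_rot: [-3.142, -0.0, -0.655]
wrist_force: [-1.1, -1.5, -0.3]
finger_gap: 94.1
```

Emit:
{"op": "send_rows", "data": {"series": [[[1,0,0,40,0],[1,0,0,70,0],[1,0,0,70,0]]]}}

```text
clock: 3.4
eef_pos: [509.4, -238.8, 47.4]
eef_rot: [3.141, 0.007, -0.655]
wrist_force: [-0.1, -0.2, 0.2]
finger_gap: 94.0
```

```bash
python3 - <<'E'
from h import *
s=manip.read_state();print({k:np.round(s[k],2) for k in('eef_pos','eef_rot','wrist_force')})
ct,cs=cam('top'),cam('side')
b=pick('sole',cs,(331,183)); a=pick('sole',ct,(377,196))
it=[(c,d['pixels'],win(d['rect']),sole_parts()) for c,d in((ct,a),(cs,b)) if d]
for i in [[j] for j in it]: print('sole',fit(i,Tflat,[529,-253,-.65],[10,10,.2]))
def cr(c,x,y,w,h,k):
    m=cv2.resize(c['img'][y:y+h,x:x+w,::-1],None,fx=k,fy=k,interpolation=2)
    for P in [Tflat([529,-253.6,-.656],np.array(q)) for q in ([[-85,0,20],[85,0,20]],[[-23,-60,20],[-23,60,20]],[[-35,-22,20],[14,-22,20]],[[-35,22,20],[14,22,20]])]:
        cv2.polylines(m,[((proj(c,P)-[x-.5,y-.5])*k).astype(np.int32)],False,(0,255,255),1,16)
    return m
cv2.imwrite('pics/g1.png',np.hstack([cr(ct,345,160,65,70,6),cr(cs,290,140,65,70,6)]))
E
```

```text
{'eef_pos': array([ 509.38, -238.82,   47.4 ]), 'eef_rot': array([ 3.14,  0.01, -0.66]), 'wrist_force': array([-0.12, -0.18,  0.17])}
sole (array([ 528.17841795, -253.4999871 ,   -0.65771975]), np.float64(84.64904226528188))
```

View pics/g1.png

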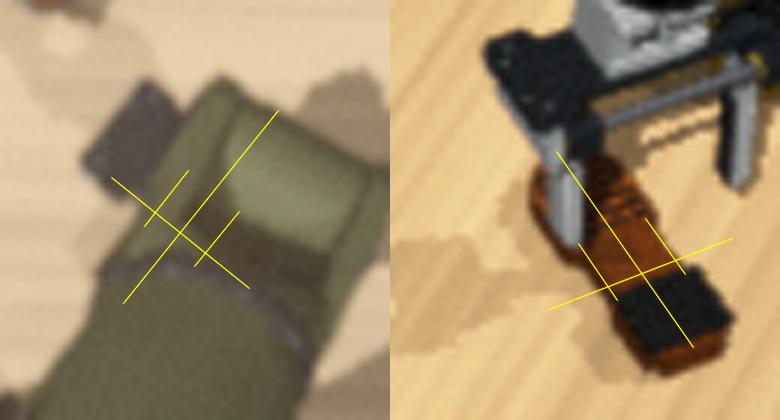

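Emit:
{"op": "send_rows", "data": {"series": [[[1,-3,0,25,0],[1,-3,0,30,0],[1,-3,0,30,0]]]}}

```text
clock: 3.9
eef_pos: [508.9, -238.5, 21.6]
eef_rot: [-3.142, -0.0, -0.656]
wrist_force: [0.0, -0.0, -0.4]
finger_gap: 94.1
```

Emit:
{"op": "send_rows", "data": {"series": [[[1,0,0,11,0],[1,0,0,11,0],[0.3,0,0,11,0],[0.3,0,0,11,0],[0.3,0,0,11,0],[0.3,0,0,11,0],[0.3,0,0,11,0],[0.3,0,0,11,0]]], "newtons": 25}}

```text
clock: 4.7
eef_pos: [508.8, -238.3, 10.1]
eef_rot: [-3.142, -0.0, -0.656]
wrist_force: [-0.2, -0.3, -0.9]
finger_gap: 49.3
```

Emit:
{"op": "send_rows", "data": {"series": [[[0.3,0,0,0,0],[0.3,0,0,0,0],[0.3,0,0,0,0],[0.3,0,0,-10,0],[0.3,0,0,-50,0],[0.3,0,0,-100,0]]]}}

```text
clock: 5.3
eef_pos: [507.8, -237.8, 110.5]
eef_rot: [3.141, 0.003, -0.656]
wrist_force: [0.7, -0.0, 0.3]
finger_gap: 28.2
```

```bash
python3 - <<'E'
from h import *
s=manip.read_state();print({k:np.round(s[k],2) for k in('clock','eef_pos','wrist_force','finger_gap')})
ct,cs=cam('top'),cam('side')
for c in (ct,cs):print([(d['rect'],round(d['conf'],2)) for d in manip.find_in('sole',c)])
f=lambda c,x,y,w,h,k:cv2.resize(c['img'][y:y+h,x:x+w,::-1],None,fx=k,fy=k,interpolation=2)
cv2.imwrite('pics/g2.png',np.hstack([f(ct,335,150,80,80,5),f(cs,275,120,80,80,5)]))
E
```

```text
{'clock': np.float64(5.3), 'eef_pos': array([ 507.84, -237.81,  110.45]), 'wrist_force': array([ 0.68, -0.03,  0.35]), 'finger_gap': np.float64(28.16)}
[([317.1, 225.4, 30.7, 34.3], 0.65), ([221.0, 235.4, 53.7, 24.6], 0.63), ([410.1, 251.0, 61.6, 26.2], 0.6)]
[([299.2, 291.8, 45.5, 79.9], 0.93), ([312.8, 166.0, 33.1, 37.5], 0.92), ([349.5, 216.8, 30.0, 48.9], 0.88)]
```

View pics/g2.png

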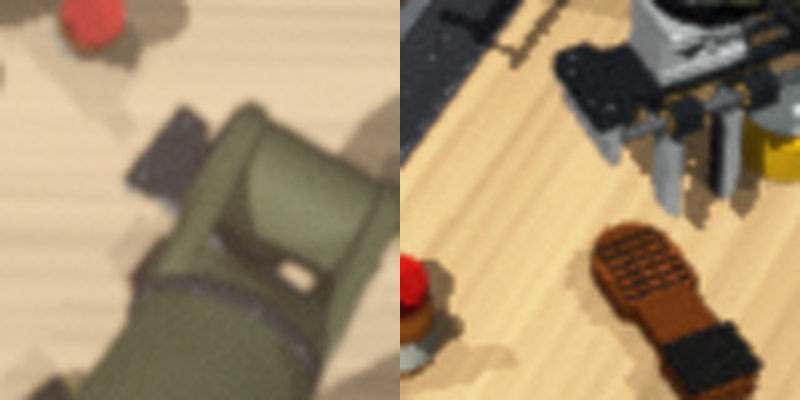

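```bash
python3 - <<'E'
from h import *
for _ in range(2):
    cs=cam('side'); b=pick('sole',cs,(329,185)); 
    print(b['rect'],b['pixels'].sum(),fit([(cs,b['pixels'],win(b['rect']),sole_parts())],Tflat,[529,-253,-.65],[10,10,.2]))
p,f=fit([(cs,b['pixels'],win(b['rect']),sole_parts())],Tflat,[529,-253,-.65],[10,10,.2])
x,y,k=300,150,10
m=cv2.resize(cs['img'][y:y+60,x:x+60,::-1],None,fx=k,fy=k,interpolation=2)
for q in ([[-85,0,20],[85,0,20]],[[-35,-22,20],[14,-22,20]],[[-35,22,20],[14,22,20]],[[14,-30,20],[14,30,20]],[[-35,-30,20],[-35,30,20]],[[-81,-27,28],[-35,-27,28],[-35,27,28],[-81,27,28],[-81,-27,28]],[[-85,-20,0],[-85,20,0]],[[85,-20,0],[85,20,0]]):
    cv2.polylines(m,[((proj(cs,Tflat(p,np.array(q)))-[x-.5,y-.5])*k).astype(np.int32)],False,(0,255,255),1,16)
cv2.imwrite('pics/g3.png',m)
E
```

```text
[311.1, 163.7, 35.0, 40.2] 659 (array([ 528.57192485, -254.83609326,   -0.65126573]), np.float64(18.65512842390215))
[313.3, 165.1, 32.8, 39.6] 629 (array([ 528.23394057, -254.81251686,   -0.65930456]), np.float64(17.105954252721496))
```

View pics/g3.png

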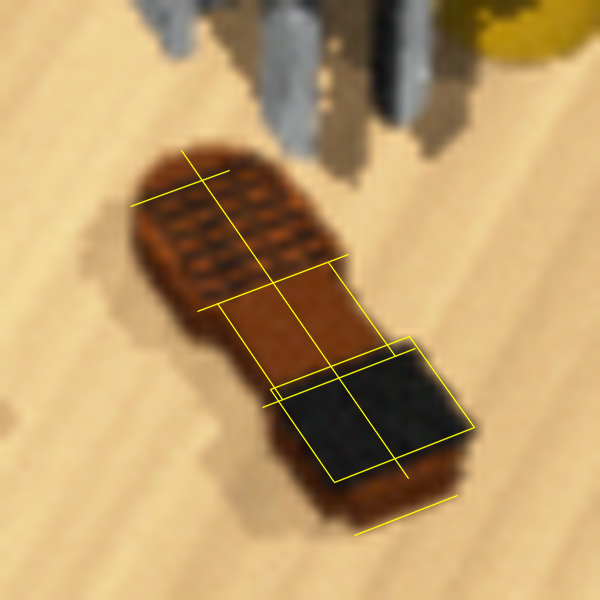

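Emit:
{"op": "send_rows", "data": {"series": [[[1,3.5,1,20,0],[1,3.5,1,40,0],[1,3.5,1,60,0],[1,3.5,1,80,0],[1,3.5,1,95,0],[1,3.5,1,100,0],[1,3.5,1,101.3,0],[1,3.5,1,101.3,0]]], "newtons": 50}}

```text
clock: 6.5
eef_pos: [511.2, -241.4, 9.2]
eef_rot: [-3.142, -0.001, -0.656]
wrist_force: [0.5, -0.9, 0.1]
finger_gap: 88.9
```

Emit:
{"op": "send_rows", "data": {"series": [[[0,0,0,0,0],[0,0,0,0,0],[0,0,0,0,0],[0,0,0,0,0],[0,0,0,0,0],[0,0,0,0,0],[0,0,0,0,0],[0,0,0,0,0],[0,0,0,0,0],[0,0,0,0,0]]], "newtons": 50}}

```text
clock: 7.5
eef_pos: [511.0, -241.2, 8.7]
eef_rot: [-3.142, 0.0, -0.656]
wrist_force: [0.1, 0.0, -0.3]
finger_gap: 15.4
```

```bash
python3 - <<'E'
from h import *
ct=cam('top');cs=cam('side')
t=np.array([509.4,-238.8,47.4]); ya=-.656; yv=np.array([np.sin(ya),-np.cos(ya),0])
for sg in(1,-1): print(proj(cs,t+yv*sg*53+[0,0,-8]).round(1))
s=manip.read_state();print({k:np.round(s[k],2) for k in('clock','eef_pos','wrist_force','finger_gap')})
b=pick('sole',cs,(329,185)); 
if b: print(b['rect'],fit([(cs,b['pixels'],win(b['rect']),sole_parts())],Tflat,[527,-253,-.65],[10,10,.2]))
x,y,k=290,140,8
m=cv2.resize(cs['img'][y:y+70,x:x+70,::-1],None,fx=k,fy=k,interpolation=2)
cv2.imwrite('pics/g4.png',m)
E
```

```text
[[345.4 176.5]]
[[318.2 186.9]]
{'clock': np.float64(7.6), 'eef_pos': array([ 510.99, -241.25,    8.75]), 'wrist_force': array([0.26, 0.35, 0.58]), 'finger_gap': np.float64(7.23)}
[315.8, 169.1, 30.1, 32.2] (array([ 529.06457951, -252.19117685,   -0.60149389]), np.float64(208.12393144434046))
```

View pics/g4.png

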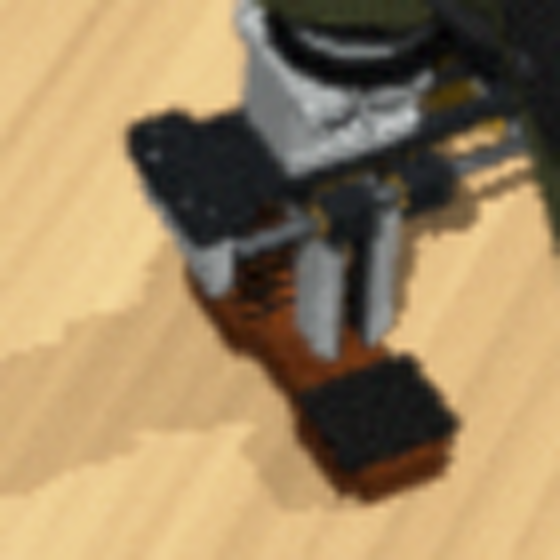

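```bash
python3 - <<'E'
from h import *
cs=cam('side')
for z in(0,10,20,25,30,40): print(z,proj(cs,[511,-241.2,z]).round(1))
t=np.array([509.4,-238.8,0]); ya=-.656; yv=np.array([np.sin(ya),-np.cos(ya),0])
for z in(39,50,60,70): print(z,proj(cs,np.array([t+yv*sg*53+[0,0,z] for sg in(1,-1)])).round(1).tolist())
E
```

```text
0 [[331.4 188.5]]
10 [[331.5 186.7]]
20 [[331.6 184.8]]
25 [[331.7 183.8]]
30 [[331.7 182.9]]
40 [[331.8 180.9]]
39 [[345.4, 176.6], [318.2, 187.0]]
50 [[345.6, 174.5], [318.3, 184.9]]
60 [[345.8, 172.5], [318.3, 182.9]]
70 [[345.9, 170.5], [318.3, 181.0]]
```

Emit:
{"op": "send_rows", "data": {"series": [[[1,0,0,-3,0],[1,0,0,-3,0],[1,0,0,-3,0],[1,0,0,-3,0],[1,0,0,-3,0],[1,0,0,-3,0],[1,0,0,-3,0],[1,0,0,-3,0],[1,0,0,-3,0],[1,0,0,-3,0]]]}}

```text
clock: 8.7
eef_pos: [511.0, -241.3, 11.7]
eef_rot: [3.142, 0.0, -0.656]
wrist_force: [0.3, 0.1, 0.5]
finger_gap: 77.7
```

Emit:
{"op": "send_rows", "data": {"series": [[[1,0,0,5,0],[1,0,0,8,0],[1,0,0,10,0],[1,0,0,12,0],[1,0,0,12,0]]]}}

```text
clock: 9.2
eef_pos: [510.8, -241.2, -0.6]
eef_rot: [3.142, 0.0, -0.656]
wrist_force: [0.5, -0.4, 0.4]
finger_gap: 94.1
```

Emit:
{"op": "send_rows", "data": {"series": [[[1,0,0,3,0],[1,0,0,6,0],[1,0,0,6,0]]]}}

```text
clock: 9.5
eef_pos: [510.8, -241.1, -6.7]
eef_rot: [3.142, 0.001, -0.656]
wrist_force: [-0.4, -0.8, 1.2]
finger_gap: 93.8
```

Emit:
{"op": "send_rows", "data": {"series": [[[1,0,0,2,0],[1,0,0,3,0],[1,0,0,3,0]]]}}

```text
clock: 9.8
eef_pos: [510.9, -241.2, -9.4]
eef_rot: [3.142, 0.0, -0.656]
wrist_force: [-1.0, 0.2, 0.2]
finger_gap: 93.7
```

```bash
python3 - <<'E'
from h import *
cs=cam('side');s=manip.read_state();print(np.round(s['wrist_force'],2),np.round(s['eef_pos'],1))
x,y,k=290,140,8
cv2.imwrite('pics/g5.png',cv2.resize(cs['img'][y:y+70,x:x+70,::-1],None,fx=k,fy=k,interpolation=2))
E
```

```text
[ 0.11 -0.73 -0.43] [ 510.9 -241.2   -9.3]
```

View pics/g5.png

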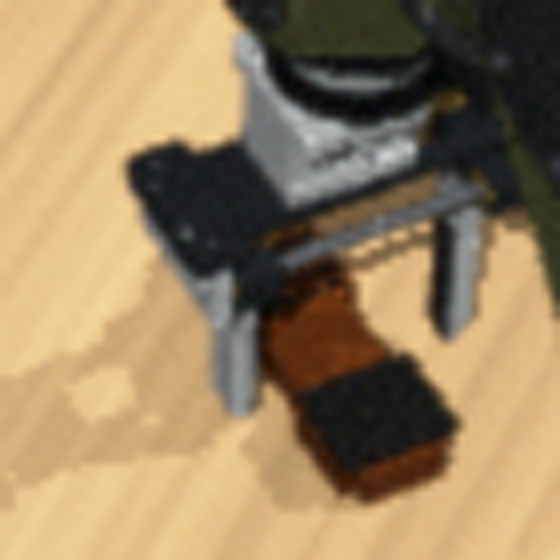

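Emit:
{"op": "send_rows", "data": {"series": [[[1,0,0,2,0],[1,0,0,4,0],[1,0,0,4,0]]]}}

```text
clock: 10.15
eef_pos: [510.8, -241.2, -13.6]
eef_rot: [3.142, 0.001, -0.656]
wrist_force: [0.1, 0.5, 0.1]
finger_gap: 93.9
```

Emit:
{"op": "send_rows", "data": {"series": [[[1,0,0,1.5,0],[1,0,0,3,0],[1,0,0,3,0]]]}}

```text
clock: 10.45
eef_pos: [510.9, -241.2, -16.5]
eef_rot: [3.142, 0.0, -0.656]
wrist_force: [-0.6, 0.7, 0.2]
finger_gap: 93.9
```

Emit:
{"op": "send_rows", "data": {"series": [[[1,0,0,1,0],[1,0,0,2,0],[1,0,0,2,0]]]}}

```text
clock: 10.75
eef_pos: [510.9, -241.2, -18.4]
eef_rot: [3.142, 0.0, -0.656]
wrist_force: [0.3, 0.2, 0.4]
finger_gap: 94.0
```

Emit:
{"op": "send_rows", "data": {"series": [[[1,0,0,1,0],[1,0,0,2,0],[1,0,0,2,0]]]}}

```text
clock: 11.05
eef_pos: [510.9, -241.2, -20.4]
eef_rot: [3.142, 0.0, -0.656]
wrist_force: [-0.1, 0.1, -0.2]
finger_gap: 93.9
```

Emit:
{"op": "send_rows", "data": {"series": [[[1,0,0,1,0],[1,0,0,2,0],[1,0,0,2,0]]]}}

```text
clock: 11.35
eef_pos: [510.9, -241.2, -22.4]
eef_rot: [3.142, 0.0, -0.656]
wrist_force: [0.9, -0.1, -0.2]
finger_gap: 94.1
```

Emit:
{"op": "send_rows", "data": {"series": [[[1,0,0,1,0],[1,0,0,2,0],[1,0,0,2,0]]]}}

```text
clock: 11.65
eef_pos: [511.0, -241.3, -24.1]
eef_rot: [-3.142, -0.0, -0.656]
wrist_force: [-1.8, 0.2, 3.2]
finger_gap: 93.9
```

Emit:
{"op": "send_rows", "data": {"series": [[[1,0,0,-2.5,0],[0.2,0,0,-2.5,0],[0.2,0,0,-2.5,0],[0.2,0,0,-2.5,0],[0.2,0,0,-2.5,0],[0.2,0,0,-2.5,0],[0.2,0,0,-2.5,0],[0.2,0,0,-2.5,0],[0.2,0,0,-2.5,0],[0.2,0,0,-2.5,0]]], "newtons": 28}}

```text
clock: 12.65
eef_pos: [511.0, -241.2, -21.8]
eef_rot: [-3.142, 0.0, -0.656]
wrist_force: [0.4, 0.4, -0.4]
finger_gap: 43.8
```

Emit:
{"op": "send_rows", "data": {"series": [[[0.2,0,0,-8,0],[0.2,0,0,-40,0],[0.2,0,0,-80,0],[0.2,0,0,-80,0]]]}}

```text
clock: 13.05
eef_pos: [513.3, -242.5, 63.7]
eef_rot: [-3.14, -0.008, -0.656]
wrist_force: [0.5, -0.5, -1.9]
finger_gap: 44.1
```

```bash
python3 - <<'E'
from h import *
cs=cam('side');ct=cam('top');s=manip.read_state();print(np.round(s['wrist_force'],2),np.round(s['moment'],3),np.round(s['eef_pos'],1),s['finger_gap'])
for c in(cs,ct):print([(d['rect'],round(d['conf'],2)) for d in manip.find_in('sole',c)])
E
```

```text
[-0.4   1.29 -3.11] [0.118 0.06  0.012] [ 511.1 -241.4   58.8] 43.735074695558524
[([296.2, 293.0, 50.5, 77.3], 0.98), ([351.4, 215.2, 29.2, 48.7], 0.76), ([320.2, 154.3, 30.2, 32.9], 0.73)]
[([220.4, 236.1, 50.3, 18.6], 0.84), ([315.3, 228.8, 32.7, 32.5], 0.7), ([406.3, 247.3, 65.6, 30.4], 0.62)]
```

Emit:
{"op": "send_rows", "data": {"series": [[[0.2,0,0,-40,0],[0.2,-12,-17,-80,-3],[0.2,-33,-46,-115.5,-7],[0.2,-59,-83,-115.5,-12],[0.2,-87,-122,-115.5,-17],[0.2,-115,-160,-115.5,-22],[0.2,-142,-198,-115.5,-27],[0.2,-166,-232,-115.5,-32],[0.2,-182,-254,-115.5,-35.5],[0.2,-187,-261,-115.5,-35.5]]]}}

```text
clock: 14.25
eef_pos: [521.2, 82.0, 172.3]
eef_rot: [3.142, 0.002, -0.032]
wrist_force: [0.2, 0.6, -2.4]
finger_gap: 44.0
```

```bash
cat >> h.py <<'E'
def Theld(p,q): return (R.from_euler('z',p[3])*R.from_euler('y',-p[4])).apply(q)+p[:3]
E
python3 - <<'E'
from h import *
cs=cam('side');ct=cam('top');s=manip.read_state();print(s['clock'],np.round(s['wrist_force'],2),np.round(s['moment'],3),np.round(s['eef_pos'],1),np.round(s['eef_rot'],3),s['finger_gap'])
for c in(cs,ct):print([(np.round(d['rect']),round(d['conf'],2)) for d in manip.find_in('sole',c)])
L=[d for d in manip.silhouettes('sole',cs) if d['rect'][1]<225 and d['rect'][0]<325 and d['rect'][1]+d['rect'][3]<260]
if L:
    d=L[0];print(d['rect'],d['conf'])
    T=lambda p,q: Theld([p[0],p[1],p[2],-.036,p[3]],q)
    print(fit([(cs,d['pixels'],win(d['rect']),sole_parts())],T,[542,79,195,0.],[8,8,8,.1]))
x,y=210,140
cv2.imwrite('pics/p1.png',cv2.resize(cs['img'][y:y+120,x:x+120,::-1],None,fx=5,fy=5,interpolation=2))
E
```

```text
14.35 [ 0.16 -0.97 -1.36] [ 0.02   0.039 -0.009] [521.5  80.2 172.7] [ 3.141e+00  2.000e-03 -3.600e-02] 43.47501693997694
[(array([297., 292.,  47.,  78.]), 0.86), (array([349., 218.,  34.,  49.]), 0.85), (array([253., 196.,  56.,  37.]), 0.59)]
[(array([409., 249.,  61.,  27.]), 0.76), (array([316., 227.,  38.,  32.]), 0.71), (array([222., 236.,  43.,  23.]), 0.63), (array([287., 162.,  14.,  42.]), 0.59)]
[253.1, 200.0, 55.7, 34.6] 0.81
(array([ 5.40150354e+02,  8.20997337e+01,  1.94960232e+02, -9.32527348e-02]), np.float64(468.15788194691055))
```

View pics/p1.png

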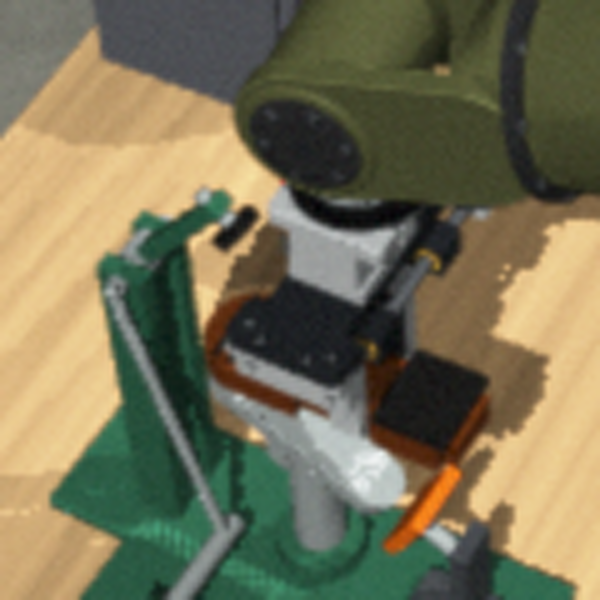

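Emit:
{"op": "send_rows", "data": {"series": [[[0.2,0,0,10,0],[0.2,0,0,18,0],[0.2,0,0,22,0],[0.2,0,0,25,0],[0.2,0.5,0,28.5,0],[0.2,1,0,32,0],[0.2,1,0,32,0]]]}}

```text
clock: 15.2
eef_pos: [523.0, 79.6, 141.5]
eef_rot: [-3.142, -0.0, -0.036]
wrist_force: [0.3, 0.2, 0.0]
finger_gap: 43.8
```

Emit:
{"op": "send_rows", "data": {"series": [[[0.2,2.5,0,3,0],[0.2,5,0,6,0],[0.2,7,0,9,0],[0.2,7,0,9,0]]]}}

```text
clock: 15.6
eef_pos: [530.2, 79.3, 132.3]
eef_rot: [3.142, -0.0, -0.036]
wrist_force: [0.5, 0.1, 0.8]
finger_gap: 44.1
```

```bash
python3 - <<'E'
from h import *
cs=cam('side');s=manip.read_state();print(s['clock'],np.round(s['wrist_force'],2),np.round(s['moment'],3),np.round(s['eef_pos'],1),np.round(s['eef_rot'],3),s['finger_gap'])
# heel block corners: black block colour near heel
L=[d for d in manip.silhouettes('sole',cs) if d['rect'][0]<300 and d['rect'][1]+d['rect'][3]<265]
for d in L:print(np.round(d['rect']),d['conf'])
if L:
    d=L[0]; T=lambda p,q:Theld([0,0,0,-.036,p[0]],q-[-20,0,11])+[528,79.5,164.5]
    for th in(0,.1,.2,.3):
        u=np.vstack([proj(cs,T([th],q)) for q in sole_parts()]); print(th,np.round([*u.min(0),*(u.max(0)-u.min(0))]),'heel block corners',proj(cs,T([th],np.array([[-81,27,28],[-35,27,28],[-81,-27,28],[-85,20,0.]]))).round().tolist())
g=cs['img'][150:270,220:330].astype(int); m=((g.max(2)<45)).astype(np.uint8)
n,l,st,cc=cv2.connectedComponentsWithStats(m); print([(st[i]+[220,150,0,0,0],cc[i].round(1)+[220,150]) for i in range(1,n) if st[i][4]>60])
E
```

```text
15.65 [ 0.61  0.39 -1.02] [ 0.045 -0.239  0.017] [530.1  79.3 132.5] [-3.142 -0.    -0.036] 43.520318806465006
[249. 202.  58.  43.] 0.91
0 [250. 206.  56.  37.] heel block corners [[296.0, 237.0], [282.0, 231.0], [306.0, 223.0], [299.0, 241.0]]
0.1 [250. 204.  56.  39.] heel block corners [[297.0, 238.0], [283.0, 231.0], [306.0, 225.0], [299.0, 242.0]]
0.2 [250. 203.  56.  42.] heel block corners [[297.0, 240.0], [283.0, 232.0], [306.0, 226.0], [298.0, 243.0]]
0.3 [250. 201.  56.  44.] heel block corners [[297.0, 241.0], [284.0, 232.0], [306.0, 227.0], [297.0, 244.0]]
[(array([305, 161,  19,  26, 103]), array([311.1, 176.8])), (array([253, 170,  46,  54, 821]), array([273.2, 199.7])), (array([241, 190,  10,  37, 112]), array([244.3, 209.9])), (array([283, 219,  22,  21, 252]), array([293.7, 228.5])), (array([274, 263,  17,   7,  75]), array([282.4, 266.1]))]
```

Emit:
{"op": "send_rows", "data": {"series": [[[0.2,4,0,2,0],[0.2,7,0,3.5,0],[0.2,10,0,5,0],[0.2,13,0,7,0],[0.2,15,0,9.5,0],[0.2,15,0,9.5,0]]]}}

```text
clock: 16.3
eef_pos: [545.2, 78.8, 122.9]
eef_rot: [3.142, -0.0, -0.036]
wrist_force: [-0.2, 0.7, 0.4]
finger_gap: 44.1
```

Emit:
{"op": "send_rows", "data": {"series": [[[0.2,1,0,2,0],[0.2,2,0,4,0],[0.2,2.5,0,6,0],[0.2,2.5,0,6,0]]]}}

```text
clock: 16.7
eef_pos: [547.4, 78.7, 117.0]
eef_rot: [-3.142, 0.0, -0.036]
wrist_force: [-2.5, 0.1, 1.1]
finger_gap: 43.7
```

```bash
cat > look.py <<'E'
from h import *
import sys
cs=cam('side');ct=cam('top');s=manip.read_state();print(s['clock'],np.round(s['wrist_force'],2),np.round(s['moment'],3),np.round(s['eef_pos'],1),np.round(s['finger_gap'],1))
L=[d for d in manip.silhouettes('sole',cs) if d['rect'][0]<300 and d['rect'][1]+d['rect'][3]<265]
for d in L:print(np.round(d['rect']),d['conf'])
def oc(c,w):
    x,y,ww,hh=w; h=cv2.cvtColor(c['img'][y:y+hh,x:x+ww],cv2.COLOR_RGB2HSV); m=cv2.inRange(h,(8,150,120),(16,255,255)); v,u=np.nonzero(m); 
    return (len(u),round(u.mean()+x,2),round(v.mean()+y,2),u.max()+x,v.max()+y) if len(u) else 0
print('orange side',oc(cs,(280,228,30,30)),'top',oc(ct,(284,192,22,16)))
for sh in (85-78,85-81,85-84):
    u=np.vstack([proj(cs,np.array([W(sh+a[0],a[1],a[2]) for a in q])) for q in sole_parts()]); print(sh,np.round([*u.min(0),*(u.max(0)-u.min(0))],1))
E
python3 look.py
```

```text
16.8 [-2.1  -0.31 -0.24] [ 0.138  0.243 -0.006] [547.3  78.7 117.1] 44.0
[245. 199.  54.  46.] 0.9
orange side (94, np.float64(295.07), np.float64(241.1), np.int64(302), np.int64(250)) top 0
7 [245.7 200.5  54.1  47.1]
4 [246.5 201.2  54.1  47.1]
1 [247.3 201.8  54.   47.1]
```

Emit:
{"op": "send_rows", "data": {"series": [[[0.2,0,0,2,0],[0.2,0,0,4,0],[0.2,0,0,6,0],[0.2,0,0,6,0]]]}}

```text
clock: 17.25
eef_pos: [547.6, 78.7, 111.2]
eef_rot: [-3.142, -0.001, -0.036]
wrist_force: [1.6, -0.0, 1.0]
finger_gap: 43.7
```

```bash
python3 look.py
```

```text
17.35 [1.88 0.35 1.25] [-0.002 -0.463 -0.078] [547.5  78.7 111.2] 43.9
[247. 199.  52.  48.] 0.98
orange side (89, np.float64(295.49), np.float64(241.56), np.int64(302), np.int64(250)) top 0
7 [245.7 200.5  54.1  47.1]
4 [246.5 201.2  54.1  47.1]
1 [247.3 201.8  54.   47.1]
```

Emit:
{"op": "send_rows", "data": {"series": [[[0.2,0.4,0,0.9,0],[0.2,0.8,0,1.8,0],[0.2,0.8,0,1.8,0]]]}}

```text
clock: 17.7
eef_pos: [548.1, 78.7, 109.3]
eef_rot: [3.142, 0.0, -0.036]
wrist_force: [0.1, 0.7, 2.0]
finger_gap: 43.6
```

```bash
cat >> look.py <<'E'
x,y=225,160
a=cv2.resize(cs['img'][y:y+100,x:x+90,::-1],None,fx=6,fy=6,interpolation=2)
if len(sys.argv)>1: cv2.imwrite('pics/'+sys.argv[1],a)
E
python3 look.py q1.png
```

```text
17.8 [-0.01  0.75  1.12] [ 0.009 -0.16   0.007] [548.   78.7 109.3] 43.9
[247. 201.  53.  47.] 0.83
orange side (87, np.float64(295.45), np.float64(241.45), np.int64(302), np.int64(250)) top 0
7 [245.7 200.5  54.1  47.1]
4 [246.5 201.2  54.1  47.1]
1 [247.3 201.8  54.   47.1]
```

View pics/q1.png

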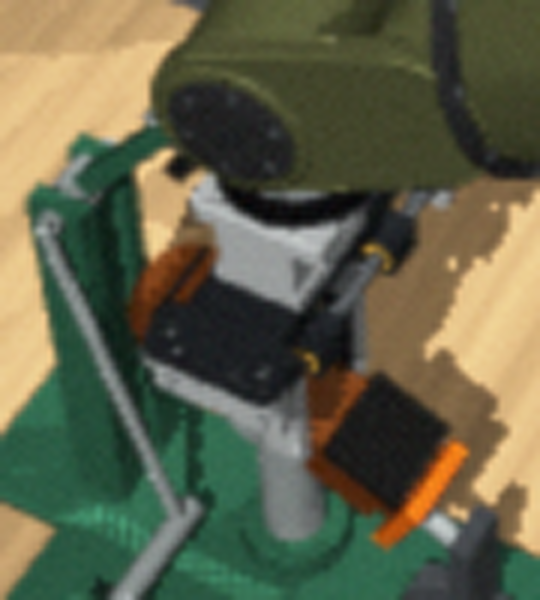

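Emit:
{"op": "send_rows", "data": {"series": [[[0.2,0,0,1,0],[0.2,0,0,2,0],[0.2,0,0,2,0]]]}}

```text
clock: 18.15
eef_pos: [548.3, 78.7, 108.9]
eef_rot: [3.142, -0.001, -0.036]
wrist_force: [-7.3, -0.5, 17.4]
finger_gap: 43.7
```

```bash
python3 look.py|head -3
```

```text
18.25 [-8.92 -1.01 16.44] [-0.25   1.323  0.023] [548.3  78.7 109. ] 43.7
[247. 201.  53.  47.] 0.97
orange side (88, np.float64(295.28), np.float64(241.3), np.int64(302), np.int64(250)) top 0
```

Emit:
{"op": "send_rows", "data": {"series": [[[0.2,0,0,-1.6,0],[0.2,-1,0,-1.0,0],[0.2,-2,0,-0.5,0],[0.2,-2,0,-0.5,0]]]}}

```text
clock: 18.7
eef_pos: [546.3, 78.8, 108.0]
eef_rot: [-3.142, -0.001, -0.036]
wrist_force: [0.7, 0.3, 2.7]
finger_gap: 43.4
```

```bash
python3 look.py|head -3
```

```text
18.8 [ 1.69 -0.42  2.62] [-0.015 -0.559 -0.056] [546.3  78.7 108. ] 43.7
[246. 200.  56.  49.] 0.95
orange side (90, np.float64(295.78), np.float64(241.7), np.int64(303), np.int64(250)) top 0
```

Emit:
{"op": "send_rows", "data": {"series": [[[0.8,0,0,0,0],[0.8,0,0,0,0],[0.8,0,0,0,0],[0.8,0,0,0,0],[0.8,0,0,0,0],[0.8,0,0,0,0],[0.8,-10,0,-10,0],[0.8,-25,0,-30,0],[0.8,-45,0,-65,0],[0.8,-60,0,-110,0]]]}}

```text
clock: 19.85
eef_pos: [484.5, 80.9, 217.9]
eef_rot: [3.141, 0.003, -0.036]
wrist_force: [0.6, -0.5, 0.1]
finger_gap: 75.1
```

```bash
python3 look.py; python3 - <<'E'
from h import *
cs=cam('side');ct=cam('top')
L=[d for d in manip.silhouettes('sole',cs) if d['rect'][0]<300 and d['rect'][1]+d['rect'][3]<265]
T=lambda p,q:np.array([L0+[0,p[1],0]+LR.apply(R.from_euler('zy',[p[2],-p[3]]).apply(a)+[p[0],0,0]) for a in q])
if L: print(fit([(cs,L[0]['pixels'],win(L[0]['rect']),sole_parts())],T,[4,0,0,0],[5,4,.1,.1]))
E
```

```text
19.95 [-0.23  0.88  0.42] [0.007 0.007 0.029] [487.1  81.3 223.7] 75.2
[249. 200.  50.  48.] 0.62
orange side (98, np.float64(294.92), np.float64(240.83), np.int64(303), np.int64(250)) top 0
7 [245.7 200.5  54.1  47.1]
4 [246.5 201.2  54.1  47.1]
1 [247.3 201.8  54.   47.1]
(array([ 7.01126243, -2.46086492,  0.0104887 ,  0.03204615]), np.float64(27.29887177237637))
```

Emit:
{"op": "send_rows", "data": {"series": [[[0,2,-30,0,-8.5],[0,5,-65,0,-17],[0,8,-100,0,-25.5],[0,11,-131,0,-34],[0,11,-131,20,-42.5],[0,11,-131,45,-51],[0,11,-131,70,-59.5],[0,11,-131,95,-68],[0,11,-131,110,-76.5],[0,11,-131,112,-85]]], "newtons": 40}}

```text
clock: 21.15
eef_pos: [500.5, 210.8, 102.1]
eef_rot: [-3.136, 0.003, 1.453]
wrist_force: [-0.5, 0.5, 0.6]
finger_gap: 1.1
```

Emit:
{"op": "send_rows", "data": {"series": [[[0,0,0,5,-5],[0,0,0,10,-5],[0,0,0,10,-5]]]}}

```text
clock: 21.45
eef_pos: [501.3, 211.2, 94.3]
eef_rot: [-3.139, 0.001, 1.532]
wrist_force: [0.5, 0.3, -0.1]
finger_gap: 0.8
```

```bash
cat > look2.py <<'E'
from h import *
import sys
cs=cam('side');ct=cam('top');s=manip.read_state();print(s['clock'],np.round(s['wrist_force'],2),np.round(s['eef_pos'],1),np.round(s['eef_rot'],3),np.round(s['finger_gap'],1))
for c,w in((cs,(280,228,30,30)),(ct,(284,192,22,16))):
    x,y,ww,hh=w; h=cv2.cvtColor(c['img'][y:y+hh,x:x+ww],cv2.COLOR_RGB2HSV); m=cv2.inRange(h,(8,150,120),(16,255,255)); v,u=np.nonzero(m)
    print('orange',len(u),u.mean()+x,v.mean()+y,u.min()+x,u.max()+x,v.min()+y,v.max()+y) if len(u) else print('no orange')
for t in('sole','press_pad','pedal_pad'):
    print(t,[(np.round(d['rect']).tolist(),round(d['conf'],2)) for d in manip.find_in(t,cs) if d['rect'][0]<300])
if len(sys.argv)>1: cv2.imwrite('pics/'+sys.argv[1],np.hstack([cv2.resize(cs['img'][155:275,215:305,::-1],None,fx=4.4,fy=4.4,interpolation=2),cv2.resize(ct['img'][140:260,235:325,::-1],None,fx=4.4,fy=4.4,interpolation=2)]))
E
python3 look2.py
```

```text
21.55 [ 0.34 -0.74  0.41] [501.8 211.4  95.5] [-3.141  0.     1.533] 0.6
orange 44 298.8636363636364 237.9318181818182 295 303 233 243
orange 20 295.55 201.45 289 300 201 203
sole [([299.0, 294.0, 46.0, 76.0], 0.67), ([284.0, 236.0, 15.0, 9.0], 0.42)]
press_pad []
pedal_pad [([232.0, 266.0, 50.0, 21.0], 0.94)]
```

Emit:
{"op": "send_rows", "data": {"series": [[[0,0,0,8,0],[0,0,0,15,0],[0,0,0,20,0],[0,0,0,25,0],[0,0,0,30,0],[0,0,0,30,0]]]}}

```text
clock: 22.3
eef_pos: [501.9, 211.5, 65.4]
eef_rot: [-3.141, -0.0, 1.535]
wrist_force: [2.6, 0.5, 1.4]
finger_gap: 0.3
```

```bash
python3 look2.py
```

```text
22.4 [ 2.   -0.47  2.36] [502.3 211.5  66.1] [ 3.141 -0.     1.535] 0.3
orange 29 296.0 242.68965517241378 293 299 240 246
orange 39 294.2307692307692 201.30769230769232 288 300 200 203
sole [([299.0, 294.0, 47.0, 77.0], 0.64), ([248.0, 204.0, 44.0, 43.0], 0.5)]
press_pad [([258.0, 185.0, 8.0, 8.0], 0.45)]
pedal_pad [([232.0, 263.0, 55.0, 28.0], 0.82)]
```

Emit:
{"op": "send_rows", "data": {"series": [[[0,0,-1,4,0],[0,0,-2,8,0],[0,0,-3,12,0],[0,0,-4,16,0],[0,0,-5,20,0],[0,0,-6,24,0],[0,0,-7,28,0],[0,0,-7,28,0]]]}}

```text
clock: 23.35
eef_pos: [494.7, 211.7, 37.4]
eef_rot: [-3.141, 0.0, 1.535]
wrist_force: [-2.3, -0.7, 4.6]
finger_gap: 0.6
```

Emit:
{"op": "send_rows", "data": {"series": [[[0,0,-1,4,0],[0,0,-2,8,0],[0,0,-2,8,0]]]}}

```text
clock: 23.65
eef_pos: [493.3, 211.8, 29.8]
eef_rot: [3.141, -0.0, 1.535]
wrist_force: [3.0, -0.4, 4.9]
finger_gap: 0.7
```

```bash
python3 look2.py
```

```text
23.75 [2.11 0.17 3.99] [493.4 211.8  30.2] [ 3.141 -0.     1.535] 0.4
no orange
orange 19 294.0 201.42105263157896 289 299 201 202
sole [([247.0, 203.0, 11.0, 20.0], 0.69), ([300.0, 295.0, 46.0, 78.0], 0.56)]
press_pad []
pedal_pad [([231.0, 265.0, 58.0, 32.0], 0.91)]
```

Emit:
{"op": "send_rows", "data": {"series": [[[0,0,-1,2,0],[0,0,-1,4,0],[0,0,-1.5,5,0],[0,0,-1.5,5,0]]]}}

```text
clock: 24.3
eef_pos: [491.4, 211.8, 24.8]
eef_rot: [-3.142, 0.0, 1.535]
wrist_force: [3.9, 0.0, 4.1]
finger_gap: 0.1
```

Emit:
{"op": "send_rows", "data": {"series": [[[0,0,-0.5,2,0],[0,0,-1,3,0],[0,0,-1,3,0]]]}}

```text
clock: 24.6
eef_pos: [491.2, 211.9, 22.5]
eef_rot: [3.14, -0.0, 1.535]
wrist_force: [5.1, -0.8, 8.0]
finger_gap: 0.4
```

Emit:
{"op": "send_rows", "data": {"series": [[[0,0,0,1,0],[0,0,0,2,0],[0,0,0,2,0]]]}}

```text
clock: 24.9
eef_pos: [491.1, 211.9, 21.1]
eef_rot: [3.14, -0.0, 1.535]
wrist_force: [0.3, -2.6, 16.7]
finger_gap: 0.3
```

```bash
python3 look2.py
```

```text
25.0 [ 1.57 -2.73 17.4 ] [491.1 212.   21.2] [ 3.14  -0.     1.535] 0.8
no orange
orange 16 294.625 201.4375 290 299 201 202
sole [([299.0, 292.0, 46.0, 77.0], 0.84), ([247.0, 201.0, 20.0, 23.0], 0.57)]
press_pad []
pedal_pad [([233.0, 265.0, 58.0, 33.0], 0.58)]
```

Emit:
{"op": "send_rows", "data": {"series": [[[0,0,0,1,0],[0,0,0,1.5,0],[0,0,0,1.5,0],[0,0,0,1.5,0],[0,0,0,1.5,0]]]}}

```text
clock: 25.65
eef_pos: [491.2, 212.0, 20.6]
eef_rot: [3.14, -0.0, 1.535]
wrist_force: [-5.3, -5.0, 29.0]
finger_gap: 0.7
```

Emit:
{"op": "send_rows", "data": {"series": [[[0,0,0,-2,0],[0,0,1,-8,0],[0,0,3,-15,0],[0,0,5,-22,0],[0,0,7,-30,0],[0,0,9,-38,0],[0,0,10,-46,0],[0,0,10,-54,0],[0,0,10,-62,0],[0,0,10,-75,0]]]}}

```text
clock: 26.65
eef_pos: [499.8, 211.3, 93.5]
eef_rot: [-3.14, 0.001, 1.535]
wrist_force: [-0.9, 0.1, -0.7]
finger_gap: 0.6
```

Emit:
{"op": "send_rows", "data": {"series": [[[0,0,0,-50,0],[0,10,-40,-100,0],[0,40,-80,-130,0],[0,80,-110,-140,0],[0,120,-130,-140,0],[0,150,-140,-140,0],[0,150,-140,-140,0]]]}}

```text
clock: 27.35
eef_pos: [363.6, 369.9, 234.2]
eef_rot: [-3.141, -0.001, 1.539]
wrist_force: [-0.2, -0.1, -0.8]
finger_gap: 0.5
```

```bash
python3 look2.py f1.png; python3 - <<'E'
from h import *
cs=cam('side')
L=[d for d in manip.silhouettes('sole',cs) if d['rect'][0]<300 and d['rect'][1]+d['rect'][3]<265]
T=lambda p,q:np.array([L0+[0,p[1],0]+LR.apply(R.from_euler('zy',[p[2],-p[3]]).apply(a)+[p[0],0,0]) for a in q])
if L: print(fit([(cs,L[0]['pixels'],win(L[0]['rect']),sole_parts())],T,[4,0,0,0],[5,4,.1,.1]))
E
```

```text
27.45 [ 0.57 -0.3  -0.58] [365.3 366.8 233.6] [-3.141  0.     1.537] 0.4
orange 10 299.0 239.5 298 300 238 241
orange 28 294.25 201.60714285714286 288 300 200 203
sole [([248.0, 199.0, 29.0, 25.0], 0.67), ([296.0, 294.0, 50.0, 77.0], 0.64)]
press_pad []
pedal_pad [([234.0, 267.0, 34.0, 18.0], 0.45)]
(array([30.13243754, 35.76793384, -1.01175346, -0.41176121]), np.float64(175.99485906627854))
```

View pics/f1.png

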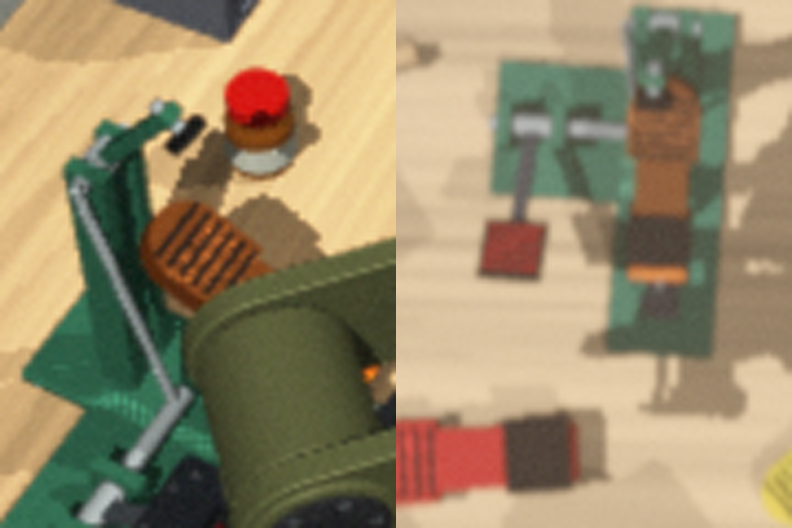

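Emit:
{"op": "send_rows", "data": {"series": [[[0,-45,-10,0,0],[0,-90,-20,0,0],[0,-135,-20,0,0],[0,-180,-20,0,0],[0,-225,-20,0,0],[0,-270,-20,0,0],[0,-315,-20,0,0],[0,-360,-20,0,0],[0,-405,-20,0,0],[0,-450,-20,0,0]]]}}

```text
clock: 28.7
eef_pos: [328.9, -84.8, 233.8]
eef_rot: [3.141, 0.0, 1.533]
wrist_force: [0.8, 0.6, 0.5]
finger_gap: 0.3
```

Emit:
{"op": "send_rows", "data": {"series": [[[0,-50,0,0,0],[0,-100,0,0,0],[0,-150,0,0,0],[0,-200,0,0,0],[0,-200,0,0,0]]]}}

```text
clock: 29.2
eef_pos: [321.0, -286.8, 232.8]
eef_rot: [-3.14, -0.0, 1.529]
wrist_force: [0.2, 1.2, 0.1]
finger_gap: 1.0
```

```bash
python3 look2.py; python3 - <<'E'
from h import *
z=np.load('img.npz'); cs=cam('side');ct=cam('top')
L=[d for d in manip.silhouettes('sole',cs) if d['rect'][0]<300 and d['rect'][1]+d['rect'][3]<265]
T=lambda p,q:np.array([L0+[0,p[1],0]+LR.apply(R.from_euler('zy',[p[2],-p[3]]).apply(a)+[p[0],0,0]) for a in q])
if L: print(fit([(cs,L[0]['pixels'],win(L[0]['rect']),sole_parts())],T,[4,0,0,0],[5,4,.1,.1]))
# orangeness profile along slope direction in each picture, at plate mid-height/outer edge
def orng(im): im=gaussian_filter(im.astype(float),(.5,.5,0)); return im[:,:,0]-im[:,:,2]
from scipy.ndimage import map_coordinates
for c,old,key in((cs,z['s'],'side'),(ct,z['t'],'top')):
    for n in(20,28):
        ss=np.arange(-105,-60,1.5); out=[]
        for im in(old,c['img']):
            a=np.mean([map_coordinates(orng(im),proj(c,np.array([W(s,y,n) for s in ss]))[:,::-1].T,order=1) for y in(-20,-15,-10,0,10,15,20)],0)
            out.append(a)
        print(key,n,'s',ss[::2].round()); [print(np.round(o[::2])) for o in out]
E
```

```text
29.3 [-0.28  0.31  0.11] [ 321.7 -283.1  233.1] [-3.141e+00 -1.000e-03  1.532e+00] 0.8
orange 83 295.66265060240966 241.79518072289156 288 302 233 250
orange 20 294.0 201.4 288 299 201 202
sole [([296.0, 291.0, 48.0, 81.0], 0.74), ([246.0, 200.0, 55.0, 46.0], 0.69)]
press_pad [([247.0, 172.0, 15.0, 20.0], 0.49)]
pedal_pad [([232.0, 265.0, 53.0, 22.0], 0.77)]
(array([ 6.88413907, -2.30576952,  0.00697128,  0.0275553 ]), np.float64(23.342956859935008))
side 20 s [-105. -102.  -99.  -96.  -93.  -90.  -87.  -84.  -81.  -78.  -75.  -72.
  -69.  -66.  -63.]
[ 33.  35.  31.  25.  20.  23.  62. 135. 170. 160. 111.  70.  46.  35.
  28.]
[ 39.  42.  38.  32.  34.  73. 151. 184. 169. 108.  42.  10.   3.   2.
   2.]
side 28 s [-105. -102.  -99.  -96.  -93.  -90.  -87.  -84.  -81.  -78.  -75.  -72.
  -69.  -66.  -63.]
[ 37.  43.  43.  38.  30.  26.  43. 108. 162. 168. 130.  83.  58.  47.
  38.]
[ 43.  50.  50.  45.  38.  54. 124. 176. 179. 134.  66.  19.   3.   1.
   1.]
top 20 s [-105. -102.  -99.  -96.  -93.  -90.  -87.  -84.  -81.  -78.  -75.  -72.
  -69.  -66.  -63.]
[  7.   6.   6.   8.  19.  42.  73.  97. 108. 105.  96.  86.  80.  72.
  59.]
[  4.   5.   8.  20.  41.  72.  96. 107.  99.  77.  52.  32.  25.  22.
  22.]
top 28 s [-105. -102.  -99.  -96.  -93.  -90.  -87.  -84.  -81.  -78.  -75.  -72.
  -69.  -66.  -63.]
[  7.   6.   6.   5.   7.  15.  36.  66.  93. 107. 107.  98.  88.  81.
  74.]
[  5.   4.   4.   7.  15.  34.  64.  91. 106. 103.  83.  57.  36.  26.
  23.]
```

```bash
python3 -c "
from cell import manip
print(manip.sign_off())"
```

```text
the job is handed in; nothing more can be done
None
```

I laid the smaller brown sole on the last, tread up and toe uphill, with its heel against the orange stop. I let go, pressed the pedal to its stop, let it spring back and handed the job in at about 29 s.

**Last checks**
- **Sole:** a shape fit puts it flat to within 0.03 rad and in line with the last to within 0.01 rad. The fit shows it about 2.3 mm off centre across the last, which is close to the 2 mm camera calibration.
- **Heel stop:** both cameras show it moved in about 3 to 4 mm from free, short of its 12 mm hard end.
- **Pedal:** it sank about 46–50 mm. The force then rose steeply to 29 N, so I took it to be at its stop. I did not see the pad touch the toe, because the press pad was not found in the picture while the pedal was down.
- **After release:** the pictures show the pedal and press arm back up, the sole still in place, and the robot clear of everything. I saw the jar where it was; I did not re-check the tin and dauber, but the arm did not go near them.

**What disagreed**
- **First two grasps:** both closed on air because the fingertips were about 32 mm higher than the reported position implied. I found the table by touch and corrected for this. The sole did not move in those tries.
- **Wrist force:** the largest I saw was about 29 N.

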